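# Level a core slice and hold the loupe over it

## Task

The sawn core slice on the viewing stage sits cocked up on its stiff levelling pin: press its high side down until the slice lies level, fully down on its three supports. Then draw the hand lens out of its slanted holder, turn it so that the lens is level and hold it centred over the slice, with the lens about 5 cm above the stone face; finish there, still holding it clear of everything. Leave the other things on the table where they are.

Things in the scene. Friction and masses are not known exactly. Their poses are not given: they have to be found in the camera images.
- stage: viewing stage, fixed: square aluminium plate 140 x 140 x 10 mm on the table with a three-point seat for the slice: two fixed steel pads (12 mm across, tops 18 mm above the table) at 22, +-36 mm (x, y in its own frame) and the brass levelling pin at -42, 0 mm; three steel edge stops stand round the slice 52 mm from the centre, the highest 37 mm above the table. Origin at the centre of the plate's underside, z up, -x towards the levelling pin
- stage_centre (a point): point over the middle of the stage, 18 mm above the table, the height of the underside of a slice that lies level; fixed
- pin (a joint): brass levelling pin (10 mm across) under the high side of the slice: 0 = fully up (top 12 mm above the pads), 0.012 m = fully down, level with the pads. A stiff sliding fit: needs about 8 N downward to move and stays where it is left
- pin_top (a point): centre of the top of the levelling pin, under the slice; moves down with it. The place to press is the slice's upper face straight above this point
- slice: sawn asphalt core slice, disc 99 mm across, 26 mm thick, 0.3 to 0.55 kg, loose on the stage; at the start tilted about 0.18 rad, its high side over the levelling pin. Origin at the centre of its underside, z = its axis, to the sawn upper face
- slice_face (a point): centre of the slice's upper face, 26 mm above its underside; 44 mm above the table once level
- stand: loupe holder, fixed: steel foot plate 110 x 80 x 8 mm, a short post and a slanted grey sleeve (27 mm wide, slot 19 x 11.5 mm, 46 mm deep) whose open end points up at 45 degrees towards the stand's +x. Highest point of the sleeve about 80 mm above the table. Origin under the foot plate, below the part of the loupe's handle that is free to grip; z up
- socket_end (a point): centre of the closed lower end of the sleeve's slot
- loupe: hand lens with black rim and handle, 153 mm long, 10 mm thick, 0.05 to 0.08 kg, held only by its handle's lower 46 mm in the sleeve, lens uppermost. Own axes: y along the handle towards the lens (in the holder it points up at about 45 degrees), x across its width, z = normal of the lens. Origin in the middle of its length on its under face
- loupe_grip (a point): grip point, the middle of the free part of the handle (16 mm wide along the loupe's x, 10 mm thick along its z, free for about 40 mm along y); the loupe's axes. Nothing stands within 45 mm at either side or below it; fingers closing across the handle's width can come square to the handle, straight down, or anything between
- lens (a point): centre of the lens (rim 62 mm across, 10 mm thick), 51 mm from the grip point along the loupe's +y; the loupe's axes
- handle_end (a point): centre of the end of the handle, 70 mm from the grip point along the loupe's -y
- mini_core: small asphalt core, upright cylinder 50 mm across, 53 mm tall, near the table's front edge; bystander; origin at its underside
- stone_a: single loose stone, about 37 x 24 x 23 mm, lying between the stage and the stand; bystander; origin at its underside
- jar_a: screw-top jar of graded stone, 51 mm across, 72 mm tall, at the back; bystander; origin at its underside
- jar_b: second screw-top jar of graded stone, 51 mm across, 72 mm tall, at the back; bystander; origin at its underside
- spare_slice: another sawn core slice, 99 mm across, 32 mm thick, lying flat on the table at the back; bystander, not the one on the stage; origin at its underside
- tape: roll of tape lying flat, 108 mm across, 48 mm tall, at the right; bystander; origin at its underside
- marker: capped marker pen lying near the front edge, 16 x 135 x 18 mm; bystander; origin at its underside
Mind the look-alikes: they are no part of the job. What is shaped like the slice but blue is not meant.

How it is judged:
By the outcome, as a careful person would: the job done as asked, in the order asked, and still so for the second after the job is handed in, while the arm keeps its last pose, push and grip.
It also fails if it takes over 50 s, if anything falls off the work surface, if the arm or the gripper's body presses on something with over 40 N, if the wrist force passes 120 N, or if a joint passes its speed limit or range.

## Robot

A 6-joint arm with a two-finger parallel gripper is mounted at the origin on a cart in front of the work surface, level with it; the furniture and walls round the work are solid. World frame = base frame: x ahead of the robot, y to its left, z up, the work surface at z = 0. Lengths are in m, angles in degrees, forces in N, time in s.
With the tool pointing down it reaches from about 0.4 to 0.825 m from the base axis. Payload 7 kg.
Tool frame: the origin (TCP) lies on the centre line of the jaws, within the pads' length; the fingertips stand r.tip_reach ahead of it and the grasp point (between the pads) is the TCP (r.tip_reach is the distance from the TCP to the fingertips, in m); z points along the fingers, y is the line along which they close (so a half turn about z gives the same grasp; the last joint's range is limited). The gripper opens to 88 mm and grips with 3 to 60 N. Pads are 19 mm wide; open, the fingers measure 130 mm over their backs; the gripper's body (78 mm by 193 mm) begins 47 mm behind the grasp point.
Start: joints at [-52.649, 20.546, 0.682, 0, -70.136, -16.507], TCP at [0.24, -0.631, 0.246] pointing down, gripper open.
Joint ranges: [-176.03, 176.03], [-82.01, 121.73], [-58.28, 71.71], [-173.87, 95.51], [-174.79, -0.11], [-173.66, 173.66]. Speed limits (degrees/s): [136.94, 136.94, 172.46, 180, 180, 180].

## Interface

Orientations are given as [roll, pitch, yaw] about the fixed x, y, z axes, in that order (R = Rz(yaw) Ry(pitch) Rx(roll)).
In Python, from plant import sensors, cams, r gives the robot as it stands.
- The arm moves only by the tool drive_tool, never from a script. Its argument "rows" is a list of rows, each an object of numbers: "fingers": the gripper's target within -1 to 1 (fully open at 1, half-way at 0, shut at -1); "x", "y", "z": the shift along the tool's x, y, z in m; "spin": the turn about the tool's z in rad. A call has 1 to 10 rows; each row is the pose to reach, as a shift and turn from the pose commanded when the call began, along the tool's axes at that moment; what a row does not reach only later rows make up. A row lasts 1/8 s, in which the tool goes at most 62.5 mm and 10.7 degrees, less where a joint would pass 70% of its speed; a pose out of reach is approached as far as the arm can. A call with a gripper value outside its range is refused whole. The fingers move at their own pace and stop on an object; "newtons" is the grip in N (left out, the last holds). Time passes only in rows, so rows that repeat a pose let the fingers close. It gives the time, the measured TCP pose, the force, the opening and the grip force at its end, in the units of the state.
- sensors.get_state(): the state, without advancing time (a new reading comes with each control period).
- cams.capture(name): name is "side" or "top"; returns a dict with "pixels" (420x560x3 uint8, red, green, blue), "intrinsics" (3x3 intrinsics, pixels), "eye" and "orientation" of the camera in the world. Camera axes: x right, y up, looking along -z (the intrinsics and any distortion apply to the point x, -y, -z); pixel columns grow to the right and rows downward; lengths in m; the calibration is good to about 2 mm. A picture is of the moment at which its call begins. There is no depth.
- r.close_job(): hands the job in; it is judged then, once.
The state is a dict: "time_s": time; "joints": joint angles; "qd": joint speeds; "joint_torque": joint torques, N m; "tcp_pos": TCP position; "eef_rot": TCP orientation; "contact_force": force on the tool from outside, world axes, zero at the start; "moment": the same for the moment, N m; "gripper_width": finger opening in m; "gripper_force": force on a finger pad.
Only numpy, scipy, OpenCV 4.12 (cv2) and the standard library are available. Lean on these libraries where they do the work, as an engineer would, in place of code of your own. Each camera call takes 0.05 s, during which the arm holds its last target. There are 200 camera calls.

## Working session

There is one attempt and no reset: what is moved stays moved. The work goes in short steps, Python scripts to look and compute and a tool call to move; the robot and the scene stay as the last step left them, time stands still between calls to the robot, and variables do not carry over. Pictures are saved under pics/ and viewed, at most 10 in all, crops included, and the job is handed in when it is done.

Besides the shell and the picture viewer there is one more tool, called after "Call:" by a JSON object that holds its "op" and its "data", one argument or row to a line. drive_tool: Moves the arm, as the interface text tells. Its arguments: {"type":"object","properties":{"rows":{"type":"array"},"newtons":{"type":"number"}},"required":["rows"]}

```bash
mkdir -p pics; ls
cat > h.py <<'E'
import numpy as np,cv2
from scipy.spatial.transform import Rotation as R
from plant import sensors,cams,r
def cap(n,f):
    d=cams.capture(n); cv2.imwrite('pics/'+f,d['pixels'][:,:,::-1]); return d
E
python3 - <<'E'
from h import *
for n in('side','top'):
    d=cap(n,n+'0.png'); print(n,{k:v for k,v in d.items() if k!='pixels'})
print(sensors.get_state(),r.tip_reach)
E
```

```text
pics
side {'intrinsics': array([[401.62121192,   0.        , 283.3720026 ],
       [  0.        , 401.62121192, 210.76700401],
       [  0.        ,   0.        ,   1.        ]]), 'eye': array([0.38204196, 0.85626971, 0.45009654]), 'orientation': array([  67.7600178 ,   -1.30114501, -167.2835819 ])}
top {'intrinsics': array([[513.86286714,   0.        , 283.67711985],
       [  0.        , 513.86286714, 212.94621461],
       [  0.        ,   0.        ,   1.        ]]), 'eye': array([ 0.48487605, -0.03423809,  1.57383914]), 'orientation': array([  3.23756829,   0.97694987, -89.92229686])}
{'time_s': 0.1, 'joints': array([-5.26492525e+01,  2.05876494e+01,  6.39639826e-01, -1.75885361e-02,
       -7.01372721e+01, -1.65075537e+01]), 'qd': array([ 0.10847155, -0.13642318,  0.17525915,  0.10254622,  0.06579902,
       -0.09285239]), 'joint_torque': array([-1.19376113e-03, -5.84163737e+01,  2.93750149e+01,  7.01544687e+00,
        1.01350847e-02, -7.50927461e-05]), 'tcp_pos': array([ 0.24000865, -0.63044757,  0.24471793]), 'eef_rot': array([ 1.79913535e+02, -8.38052626e-03, -1.59162788e+02]), 'contact_force': array([-0.2593292 , -0.42844322, -0.199037  ]), 'moment': array([-0.01225289, -0.01708197,  0.04388797]), 'gripper_force': 0.0, 'gripper_width': 0.08767311461902984} 0.019
```

View pics/side0.png

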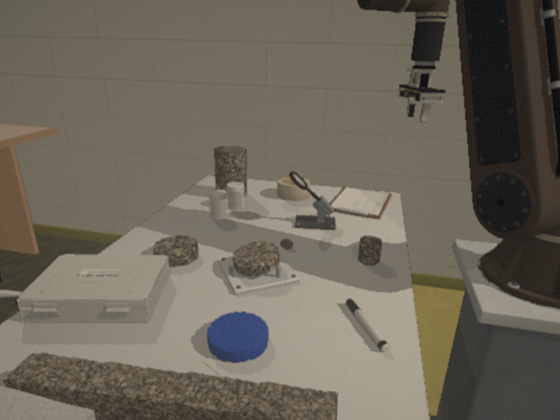

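View pics/top0.png

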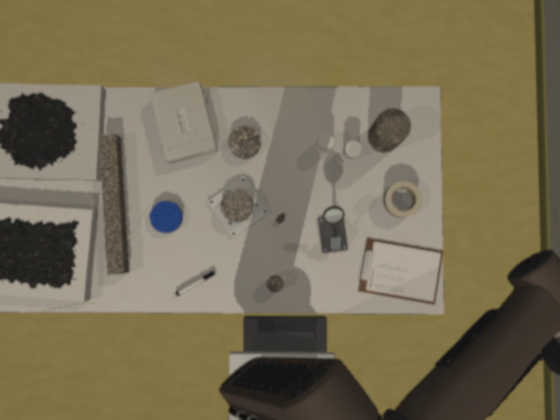

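The side view shows the stage near (258,265) and the stand near (315,215). In the top view the stage is near (238,206) and the loupe near (333,225). I'll enlarge both.

Run:
```python
from h import *
t=cv2.imread('pics/top0.png'); s=cv2.imread('pics/side0.png')
def z(im,x,y,w,h,k): return cv2.resize(im[y:y+h,x:x+w],None,fx=k,fy=k,interpolation=cv2.INTER_CUBIC)
a=np.hstack([z(t,198,166,80,80,5),z(t,293,186,80,80,5)])
b=np.hstack([z(s,213,225,100,50,4),z(s,270,160,100,50,4)])
b=np.hstack([z(s,213,230,90,70,400/90),z(s,275,165,90,70,400/90)])[:200*2]
cv2.imwrite('pics/crop0.png',np.vstack([a,b])[:700]); 
im=np.vstack([cv2.resize(a,None,fx=.85,fy=.85),cv2.resize(b,None,fx=.85,fy=.85)]);print(im.shape)
cv2.imwrite('pics/crop0.png',im[:600])
```

```text
(604, 680, 3)
```

View pics/crop0.png

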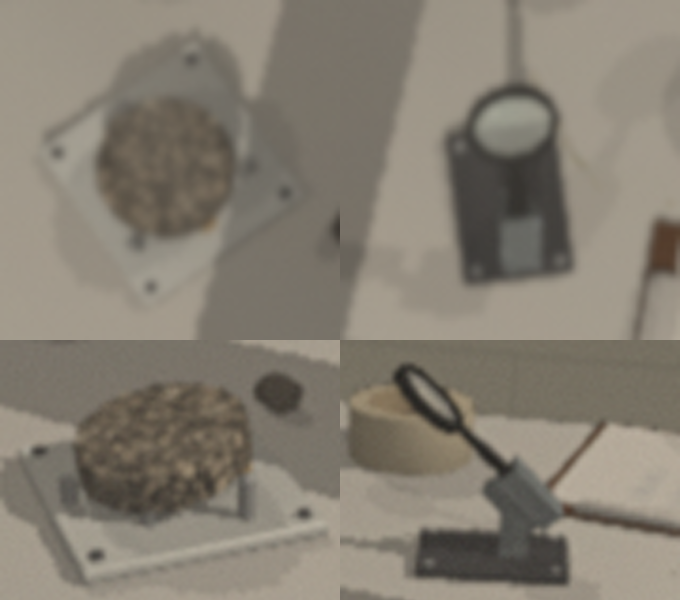

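Top crop: stage corners are at (192,33), (303,195), (150,303) and (42,143). The brass pin shows at (211,226), so stage -x points to lower right. The lens is at (513,122), and the stand foot's left edge runs from (468,282) to (445,130). Side crop: lens at (428,397), sleeve mouth at (507,467).

```bash
cat >> h.py <<'E'
CAM={'side':(np.array([[401.62121192,0,283.3720026],[0,401.62121192,210.76700401],[0,0,1]]),np.array([0.38204196,0.85626971,0.45009654]),[67.7600178,-1.30114501,-167.2835819]),
'top':(np.array([[513.86286714,0,283.67711985],[0,513.86286714,212.94621461],[0,0,1]]),np.array([0.48487605,-0.03423809,1.57383914]),[3.23756829,0.97694987,-89.92229686])}
def ray(n,p):
    K,e,o=CAM[n]; v=np.linalg.inv(K)@[p[0],p[1],1]; d=R.from_euler('xyz',o,degrees=True).as_matrix()@[v[0],-v[1],-v[2]]
    return e,d/np.linalg.norm(d)
def onz(n,p,z): e,d=ray(n,p); return e+d*(z-e[2])/d[2]
def tri(pt,ps):
    A=0;b=0
    for e,d in (ray('top',pt),ray('side',ps)):
        M=np.eye(3)-np.outer(d,d);A=A+M;b=b+M@e
    X=np.linalg.solve(A,b); return X,[np.linalg.norm((np.eye(3)-np.outer(d,d))@(X-e)) for e,d in (ray('top',pt),ray('side',ps))]
def proj(n,X):
    K,e,o=CAM[n]; c=R.from_euler('xyz',o,degrees=True).as_matrix().T@(np.array(X)-e); u=K@[c[0],-c[1],-c[2]]; return u[:2]/u[2]
E
python3 - <<'E'
from h import *
np.set_printoptions(precision=4,suppress=True)
T=lambda x,y:(198+x/4.25,166+y/4.25); L=lambda x,y:(293+(x-340)/4.25,186+y/4.25)
S=lambda x,y:(213+x/3.778,230+(y-340)/3.778); S2=lambda x,y:(275+(x-340)/3.778,165+(y-340)/3.778)
c=[onz('top',T(*p),.01)for p in[(192,33),(303,195),(150,303),(42,143)]]
s=[onz('top',T(*p),.01)for p in[(192,60),(285,192),(151,287),(57,152)]]
for q in(c,s):
    q=np.array(q);print(q[:,:2],q.mean(0));e=q[1]-q[2]+q[0]-q[3];f=q[3]-q[2]+q[0]-q[1]
    print(np.degrees(np.arctan2(e[1],e[0])),np.degrees(np.arctan2(f[1],f[0])),np.linalg.norm(e)/2,np.linalg.norm(f)/2)
print('side screws',[onz('side',S(*p),.01) for p in[(96,555),(303,513),(40,451)]])
print('lens',tri(L(513,122),S2(428,397)))
f=np.array([onz('top',L(*p),.008)for p in[(445,130),(468,282),(573,271),(554,130)]]);print(f)
fs=np.array([onz('side',S2(*p),.008)for p in[(417,530),(568,538),(568,563),(415,563)]]);print(fs)
E
```

```text
[[0.6936 0.1169]
 [0.5765 0.0364]
 [0.499  0.1459]
 [0.614  0.2246]] [0.5958 0.131  0.01  ]
-54.113073242972234 34.45001468264418 0.13404966281692005 0.14070144433824647
[[0.674  0.1168]
 [0.5787 0.0494]
 [0.5104 0.1453]
 [0.6075 0.2137]] [0.5927 0.1313 0.01  ]
-55.053366122122355 35.23755633667015 0.11763928191293455 0.11775658933421311
side screws [array([0.6074, 0.2147, 0.01  ]), array([0.5111, 0.1464, 0.01  ]), array([0.6744, 0.1184, 0.01  ])]
lens (array([ 0.5615, -0.1509,  0.1216]), [np.float64(0.0005965929258843976), np.float64(0.0005965929258842048)])
[[ 0.5623 -0.1112  0.008 ]
 [ 0.4537 -0.1273  0.008 ]
 [ 0.4616 -0.2022  0.008 ]
 [ 0.5624 -0.1892  0.008 ]]
[[ 0.57   -0.1771  0.008 ]
 [ 0.4583 -0.1928  0.008 ]
 [ 0.4536 -0.1469  0.008 ]
 [ 0.5597 -0.1172  0.008 ]]
```

```bash
cat >> h.py <<'E'
np.set_printoptions(precision=4,suppress=True)
def go(X,yaw):
    s=sensors.get_state(); Rm=R.from_euler('xyz',s['eef_rot'],degrees=True)
    d=Rm.inv().apply(np.array(X)-s['tcp_pos']); dy=(yaw-s['eef_rot'][2]+180)%360-180
    print('t',s['time_s'],'tcp',s['tcp_pos'],s['eef_rot'],'F',s['contact_force'],'w',s['gripper_width'],s['gripper_force']); print('shift',d,'spin',-np.radians(dy))
E
python3 -c "
from h import *
go([.559,.108,.2],-172)"
```

```text
t 0.1 tcp [ 0.24   -0.6304  0.2447] [ 179.9135   -0.0084 -159.1628] F [-0.2593 -0.4284 -0.199 ] w 0.08767311461902984 0.0
shift [-0.5608  0.5766  0.0455] spin 0.2240516130080108
```

Call:
{"op": "drive_tool", "data": {
  "rows": [
    {"x": -0.06, "y": 0.06, "z": 0, "spin": 0.1, "fingers": -1},
    {"x": -0.56, "y": 0.577, "z": 0.03, "spin": 0.224, "fingers": -1},
    {"x": -0.56, "y": 0.577, "z": 0.03, "spin": 0.224, "fingers": -1},
    {"x": -0.56, "y": 0.577, "z": 0.03, "spin": 0.224, "fingers": -1},
    {"x": -0.56, "y": 0.577, "z": 0.03, "spin": 0.224, "fingers": -1},
    {"x": -0.56, "y": 0.577, "z": 0.03, "spin": 0.224, "fingers": -1},
    {"x": -0.56, "y": 0.577, "z": 0.03, "spin": 0.224, "fingers": -1},
    {"x": -0.56, "y": 0.577, "z": 0.03, "spin": 0.224, "fingers": -1},
    {"x": -0.56, "y": 0.577, "z": 0.03, "spin": 0.224, "fingers": -1},
    {"x": -0.56, "y": 0.577, "z": 0.03, "spin": 0.224, "fingers": -1}
  ]
}}

```text
time_s: 1.35
tcp_pos: [0.4877, -0.0552, 0.2229]
eef_rot: [180.0, 0.0, -172.0]
contact_force: [1.5, -0.7, 0.1]
gripper_width: 0.0004
gripper_force: 0.0
```

```bash
python3 -c "
from h import *
go([.559,.108,.1],-172)"
```

```text
t 1.35 tcp [ 0.4877 -0.0552  0.2229] [ 179.9952    0.0201 -171.9733] F [ 1.4979 -0.6721  0.0993] w 0.0004438725699272452 0.0
shift [-0.0934  0.1516  0.1229] spin 0.0004667021494171272
```

Call:
{"op": "drive_tool", "data": {
  "rows": [
    {"x": -0.045, "y": 0.075, "z": 0.06, "fingers": -1},
    {"x": -0.09, "y": 0.15, "z": 0.12, "fingers": -1},
    {"x": -0.09, "y": 0.15, "z": 0.12, "fingers": -1},
    {"x": -0.09, "y": 0.15, "z": 0.12, "fingers": -1},
    {"x": -0.09, "y": 0.15, "z": 0.12, "fingers": -1},
    {"x": -0.09, "y": 0.15, "z": 0.12, "fingers": -1}
  ]
}}

```text
invalid input
```

```bash
python3 -c "
from h import *
go([.559,.108,.075],-172)
s=cap('side','s1.png')['pixels'];t=cap('top','t1.png')['pixels']
z=lambda im,x,y,w,h:cv2.resize(im[y:y+h,x:x+w,::-1],(400,400),interpolation=cv2.INTER_CUBIC)
cv2.imwrite('pics/c1.png',np.hstack([z(s,208,215,90,90),z(t,198,166,80,80)]))
"
```

```text
t 1.35 tcp [ 0.4877 -0.0552  0.2229] [ 179.9952    0.0201 -171.9733] F [ 1.4979 -0.6721  0.0993] w 0.0004438725699272452 0.0
shift [-0.0934  0.1516  0.1479] spin 0.0004667021494171272
```

View pics/c1.png

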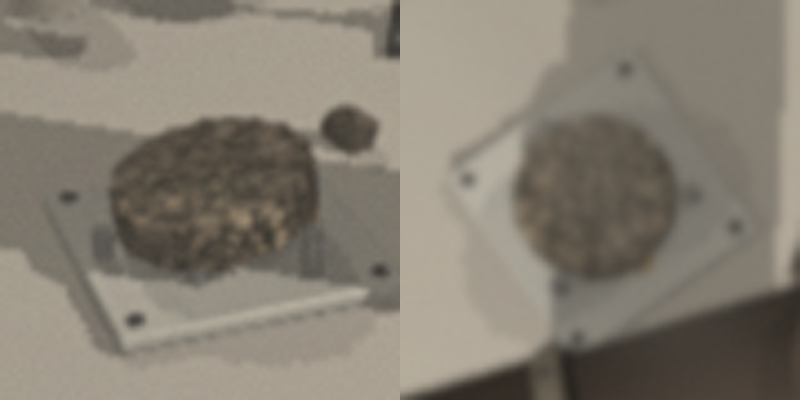

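The picture shows the stage unchanged and no gripper over it. The move was refused, probably because the rows had no spin value, so I'll send it again with one.

Call:
{"op": "drive_tool", "data": {
  "rows": [
    {"x": -0.045, "y": 0.075, "z": 0.06, "spin": 0, "fingers": -1},
    {"x": -0.09, "y": 0.15, "z": 0.12, "spin": 0, "fingers": -1},
    {"x": -0.09, "y": 0.15, "z": 0.12, "spin": 0, "fingers": -1},
    {"x": -0.09, "y": 0.15, "z": 0.12, "spin": 0, "fingers": -1},
    {"x": -0.09, "y": 0.15, "z": 0.12, "spin": 0, "fingers": -1},
    {"x": -0.09, "y": 0.15, "z": 0.12, "spin": 0, "fingers": -1}
  ]
}}

```text
time_s: 2.2
tcp_pos: [0.5555, 0.103, 0.1034]
eef_rot: [-180.0, 0.0, -172.0]
contact_force: [-0.0, 0.4, -0.3]
gripper_width: 0.0005
gripper_force: 0.0
```

```bash
python3 -c "
from h import *
go([.559,.108,.078],-172)
s=cap('side','s2.png')['pixels']
z=lambda im,x,y,w,h:cv2.resize(im[y:y+h,x:x+w,::-1],(500,500),interpolation=cv2.INTER_CUBIC)
cv2.imwrite('pics/c2.png',z(s,208,205,100,100))
"
```

```text
t 2.2 tcp [0.5555 0.103  0.1034] [-179.9995    0.0093 -172.0146] F [-0.0453  0.3718 -0.3196] w 0.0005329463384535135 0.0
shift [-0.0042  0.0045  0.0254] spin -0.00025534472861700355
```

View pics/c2.png

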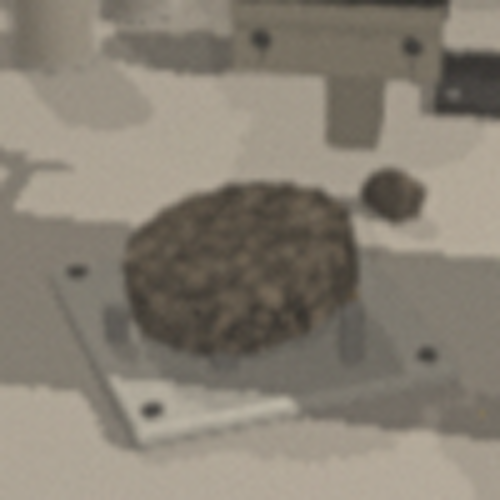

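The closed fingertips, near (355,145) in the crop, hang over the pin side of the slice. I'll correct the position and press down slowly.

Call:
{"op": "drive_tool", "data": {
  "rows": [
    {"x": -0.004, "y": 0.0045, "z": 0.01, "spin": 0, "fingers": -1},
    {"x": -0.004, "y": 0.0045, "z": 0.02, "spin": 0, "fingers": -1},
    {"x": -0.004, "y": 0.0045, "z": 0.024, "spin": 0, "fingers": -1},
    {"x": -0.004, "y": 0.0045, "z": 0.027, "spin": 0, "fingers": -1},
    {"x": -0.004, "y": 0.0045, "z": 0.03, "spin": 0, "fingers": -1},
    {"x": -0.004, "y": 0.0045, "z": 0.032, "spin": 0, "fingers": -1},
    {"x": -0.004, "y": 0.0045, "z": 0.034, "spin": 0, "fingers": -1},
    {"x": -0.004, "y": 0.0045, "z": 0.034, "spin": 0, "fingers": -1}
  ]
}}

```text
time_s: 3.25
tcp_pos: [0.5577, 0.1077, 0.0689]
eef_rot: [-179.9, -0.1, -172.0]
contact_force: [-3.8, -3.1, 5.7]
gripper_width: 0.0001
gripper_force: 2.7
```

Call:
{"op": "drive_tool", "data": {
  "rows": [
    {"x": 0, "y": 0, "z": 0.002, "spin": 0, "fingers": -1},
    {"x": 0, "y": 0, "z": 0.004, "spin": 0, "fingers": -1},
    {"x": 0, "y": 0, "z": 0.006, "spin": 0, "fingers": -1},
    {"x": 0, "y": 0, "z": 0.006, "spin": 0, "fingers": -1}
  ]
}}

```text
time_s: 3.75
tcp_pos: [0.5573, 0.1074, 0.063]
eef_rot: [-179.9, -0.2, -172.0]
contact_force: [-5.8, -4.2, 7.9]
gripper_width: 0.0005
gripper_force: 4.1
```

Call:
{"op": "drive_tool", "data": {
  "rows": [
    {"x": 0, "y": 0, "z": 0.001, "spin": 0, "fingers": -1},
    {"x": 0, "y": 0, "z": 0.002, "spin": 0, "fingers": -1},
    {"x": 0, "y": 0, "z": 0.002, "spin": 0, "fingers": -1}
  ]
}}

```text
time_s: 4.12
tcp_pos: [0.5574, 0.1073, 0.0626]
eef_rot: [-179.9, -0.2, -172.0]
contact_force: [-12.6, -4.7, 24.1]
gripper_width: 0.0006
gripper_force: 12.1
```

The stop was solid: 24 N with z halted at 62.6 mm. Now I'll retreat and move over the loupe.

Call:
{"op": "drive_tool", "data": {
  "rows": [
    {"x": 0, "y": 0, "z": -0.01, "spin": 0, "fingers": -1},
    {"x": 0, "y": 0, "z": -0.06, "spin": 0, "fingers": -1},
    {"x": 0, "y": 0, "z": -0.12, "spin": 0, "fingers": -1},
    {"x": 0.03, "y": -0.05, "z": -0.13, "spin": 0, "fingers": 0},
    {"x": 0.067, "y": -0.256, "z": -0.13, "spin": 0, "fingers": 1},
    {"x": 0.067, "y": -0.256, "z": -0.13, "spin": 0, "fingers": 1},
    {"x": 0.067, "y": -0.256, "z": -0.13, "spin": 0, "fingers": 1},
    {"x": 0.067, "y": -0.256, "z": -0.13, "spin": 0, "fingers": 1},
    {"x": 0.067, "y": -0.256, "z": -0.13, "spin": 0, "fingers": 1},
    {"x": 0.067, "y": -0.256, "z": -0.13, "spin": 0, "fingers": 1}
  ]
}}

```text
time_s: 5.38
tcp_pos: [0.5284, -0.1536, 0.1909]
eef_rot: [180.0, 0.0, -172.0]
contact_force: [-0.1, 0.3, 0.7]
gripper_width: 0.0646
gripper_force: 0.0
```

```bash
python3 -c "
from h import *
go([.525,-.156,.098],-172)
s=cap('side','s3.png')['pixels'];t=cap('top','t3.png')['pixels']
z=lambda im,x,y,w,h:cv2.resize(im[y:y+h,x:x+w,::-1],(400,400),interpolation=cv2.INTER_CUBIC)
cv2.imwrite('pics/c3.png',np.hstack([z(s,208,215,90,90),z(s,270,145,90,90)]))
g=np.array([.525,-.156,.0855]);a=np.array([np.cos(.14),np.sin(.14),1])*.7071
print([proj('side',p) for p in (g,g+.051*a,g-.024*a,[.525,-.156,.181])])
"
```

```text
t 5.375 tcp [ 0.5284 -0.1536  0.1909] [ 179.9945    0.0156 -171.9943] F [-0.106   0.2774  0.6926] w 0.06461589274753934 0.0
shift [ 0.0037 -0.0019  0.0929] spin 9.913368975061521e-05
[array([311.244 , 193.5016]), array([298.3636, 180.0991]), array([317.2134, 199.7129]), array([313.0402, 158.962 ])]
```

View pics/c3.png

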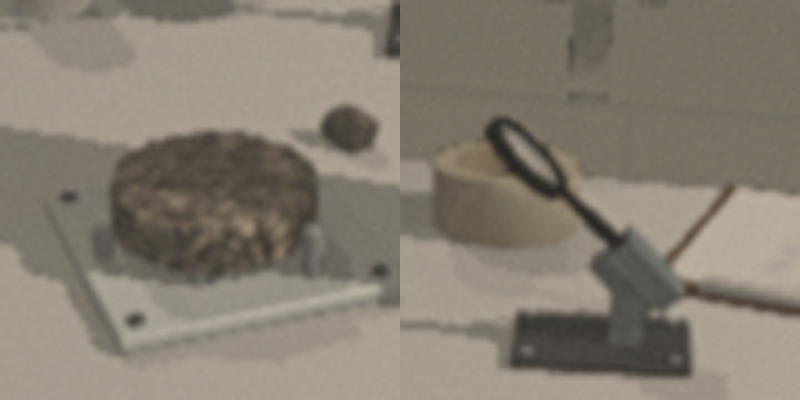

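The slice now lies level on its seat in the left crop. The handle grip point, near (583,215) in the right crop, matches the estimate. Descending to grasp.

Call:
{"op": "drive_tool", "data": {
  "newtons": 25,
  "rows": [
    {"x": 0.0037, "y": -0.002, "z": 0.01, "spin": 0, "fingers": 1},
    {"x": 0.0037, "y": -0.002, "z": 0.02, "spin": 0, "fingers": 1},
    {"x": 0.0037, "y": -0.002, "z": 0.06, "spin": 0, "fingers": 1},
    {"x": 0.0037, "y": -0.002, "z": 0.093, "spin": 0, "fingers": 1},
    {"x": 0.0037, "y": -0.002, "z": 0.093, "spin": 0, "fingers": 1},
    {"x": 0.0037, "y": -0.002, "z": 0.093, "spin": 0, "fingers": 0},
    {"x": 0.0037, "y": -0.002, "z": 0.093, "spin": 0, "fingers": -0.4},
    {"x": 0.0037, "y": -0.002, "z": 0.093, "spin": 0, "fingers": -1},
    {"x": 0.0037, "y": -0.002, "z": 0.093, "spin": 0, "fingers": -1},
    {"x": 0.0037, "y": -0.002, "z": 0.093, "spin": 0, "fingers": -1}
  ]
}}

```text
time_s: 6.72
tcp_pos: [0.5249, -0.1565, 0.0981]
eef_rot: [-180.0, 0.0, -172.0]
contact_force: [-0.5, -0.0, 0.4]
gripper_width: 0.0428
gripper_force: 0.0
```

```bash
python3 -c "
from h import *
go([.525,-.156,.098],-172)"
```

```text
t 6.725 tcp [ 0.5249 -0.1565  0.0981] [-179.9982    0.0234 -171.9921] F [-0.4697 -0.026   0.442 ] w 0.042764120940780595 0.0
shift [-0.0001  0.0005  0.0001] spin 0.00013862169063445234
```

Call:
{"op": "drive_tool", "data": {
  "newtons": 25,
  "rows": [
    {"x": 0, "y": 0, "z": 0, "spin": 0, "fingers": -1},
    {"x": 0, "y": 0, "z": 0, "spin": 0, "fingers": -1},
    {"x": 0, "y": 0, "z": 0, "spin": 0, "fingers": -1},
    {"x": 0, "y": 0, "z": 0, "spin": 0, "fingers": -1},
    {"x": 0, "y": 0, "z": 0, "spin": 0, "fingers": -1}
  ]
}}

```text
time_s: 7.35
tcp_pos: [0.525, -0.1563, 0.0978]
eef_rot: [180.0, 0.0, -172.0]
contact_force: [-0.5, 2.8, 0.8]
gripper_width: 0.0134
gripper_force: 25.0
```

Call:
{"op": "drive_tool", "data": {
  "rows": [
    {"x": -0.005, "y": 0, "z": -0.005, "spin": 0, "fingers": -1},
    {"x": -0.011, "y": 0, "z": -0.011, "spin": 0, "fingers": -1},
    {"x": -0.018, "y": 0, "z": -0.018, "spin": 0, "fingers": -1},
    {"x": -0.026, "y": 0, "z": -0.026, "spin": 0, "fingers": -1},
    {"x": -0.036, "y": 0, "z": -0.036, "spin": 0, "fingers": -1},
    {"x": -0.046, "y": 0, "z": -0.046, "spin": 0, "fingers": -1},
    {"x": -0.056, "y": 0, "z": -0.056, "spin": 0, "fingers": -1},
    {"x": -0.056, "y": 0, "z": -0.056, "spin": 0, "fingers": -1}
  ]
}}

```text
time_s: 8.35
tcp_pos: [0.5816, -0.1486, 0.1547]
eef_rot: [-180.0, 0.1, -172.0]
contact_force: [0.4, 0.4, -1.7]
gripper_width: 0.013
gripper_force: 24.8
```

```bash
python3 -c "
from h import *
go([.62,-.02,.13],-172)
s=cap('side','s4.png')['pixels'];t=cap('top','t4.png')['pixels']
z=lambda im,x,y,w,h:cv2.resize(im[y:y+h,x:x+w,::-1],(400,400),interpolation=cv2.INTER_CUBIC)
cv2.imwrite('pics/c4.png',np.hstack([z(s,250,120,120,120),z(t,240,120,120,120)]))
for p in [(.62,-.02,0),(.55,-.03,0),(.70,-.01,0),(.5,-.05,0)]: print(proj('top',p))
"
```

```text
t 8.35 tcp [ 0.5816 -0.1486  0.1547] [-179.9811    0.1014 -171.973 ] F [ 0.3871  0.389  -1.668 ] w 0.013002959456927803 24.844618987699505
shift [-0.0559  0.122   0.0248] spin 0.0004704198432075278
[287.8367 197.9621]
[291.0791 220.7282]
[284.6153 172.0883]
[297.6099 237.0679]
```

View pics/c4.png

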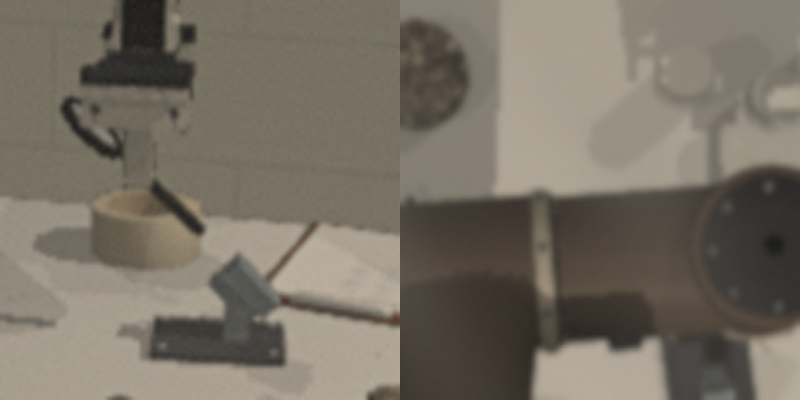

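The loupe is out, with the lens at about (90,125) and the handle end at (200,230) in the left crop, still at 45°. The tool can only stay vertical. So I'll level the loupe by laying it flat on a free patch of table and then gripping it again. I'm avoiding the stone at about (0.56, 0).

Call:
{"op": "drive_tool", "data": {
  "rows": [
    {"x": -0.02, "y": 0.03, "z": 0.0, "spin": 0, "fingers": -1},
    {"x": -0.083, "y": 0.098, "z": 0.03, "spin": 0, "fingers": -1},
    {"x": -0.083, "y": 0.098, "z": 0.06, "spin": 0, "fingers": -1},
    {"x": -0.083, "y": 0.098, "z": 0.07, "spin": 0, "fingers": -1},
    {"x": -0.083, "y": 0.098, "z": 0.07, "spin": 0, "fingers": -1},
    {"x": -0.083, "y": 0.098, "z": 0.07, "spin": 0, "fingers": -1}
  ]
}}

```text
time_s: 9.2
tcp_pos: [0.649, -0.0409, 0.085]
eef_rot: [-180.0, 0.1, -172.0]
contact_force: [0.1, 0.3, -0.6]
gripper_width: 0.0133
gripper_force: 24.8
```

```bash
python3 -c "
from h import *
go([.65,-.04,.07],-172)
for p,z in [((281,217),.01),((327,143),.07),((353,149),.07),((245,142),.03)]: print(onz('top',p,z))
s=cap('side','s5.png')['pixels']
cv2.imwrite('pics/c5.png',cv2.resize(s[160:280,200:340,::-1],(700,600),interpolation=cv2.INTER_CUBIC))
"
```

```text
t 9.2 tcp [ 0.649  -0.0409  0.085 ] [-179.9903    0.07   -172.0262] F [ 0.0525  0.3088 -0.6012] w 0.01328070495933315 24.848857826909807
shift [-0.0011  0.0007  0.015 ] spin -0.0004567086528973882
[0.5609 0.0007 0.01  ]
[ 0.7766 -0.136   0.07  ]
[ 0.7587 -0.2124  0.07  ]
[0.788 0.11  0.03 ]
```

View pics/c5.png

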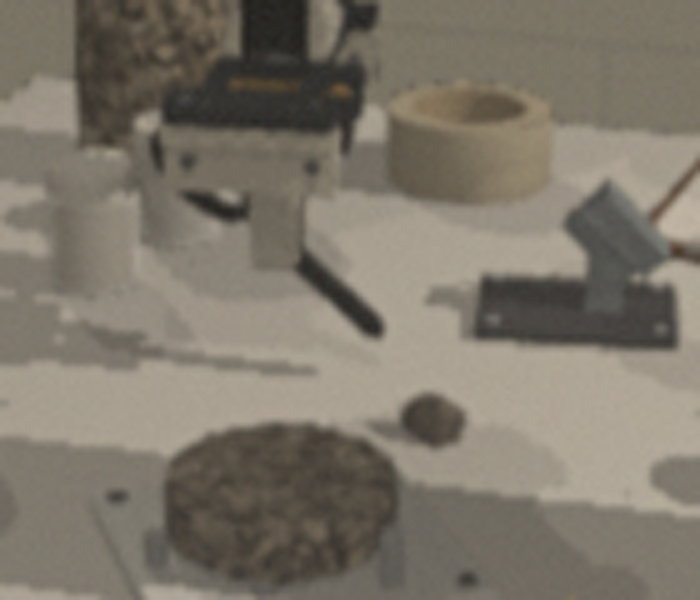

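The handle still hangs at 45°, its end at (375,330), and the stone, jars and stand are clear. I'll loosen the grip and lower so the loupe pivots flat.

Call:
{"op": "drive_tool", "data": {
  "newtons": 4,
  "rows": [
    {"x": 0, "y": 0, "z": 0.01, "spin": 0, "fingers": -1},
    {"x": 0, "y": 0, "z": 0.018, "spin": 0, "fingers": -1},
    {"x": -0.005, "y": 0, "z": 0.024, "spin": 0, "fingers": -1},
    {"x": -0.012, "y": 0, "z": 0.03, "spin": 0, "fingers": -1},
    {"x": -0.018, "y": 0, "z": 0.036, "spin": 0, "fingers": -1},
    {"x": -0.023, "y": 0, "z": 0.042, "spin": 0, "fingers": -1},
    {"x": -0.027, "y": 0, "z": 0.048, "spin": 0, "fingers": -1},
    {"x": -0.03, "y": 0, "z": 0.053, "spin": 0, "fingers": -1},
    {"x": -0.032, "y": 0, "z": 0.058, "spin": 0, "fingers": -1},
    {"x": -0.032, "y": 0, "z": 0.06, "spin": 0, "fingers": -1}
  ]
}}

```text
time_s: 10.5
tcp_pos: [0.6806, -0.0357, 0.0234]
eef_rot: [-180.0, -0.0, -172.0]
contact_force: [-0.3, 0.4, 0.1]
gripper_width: 0.0138
gripper_force: 4.0
```

```bash
python3 -c "
from h import *
go([.65,-.04,.022],-172)
s=cap('side','s6.png')['pixels']
cv2.imwrite('pics/c6.png',cv2.resize(s[170:270,210:330,::-1],(600,500),interpolation=cv2.INTER_CUBIC))
"
```

```text
t 10.5 tcp [ 0.6806 -0.0357  0.0234] [-179.9995   -0.011  -171.9905] F [-0.3202  0.3631  0.0545] w 0.013838447050888552 3.9993518230039626
shift [ 0.0309 -0.      0.0014] spin 0.00016551327728987365
```

View pics/c6.png

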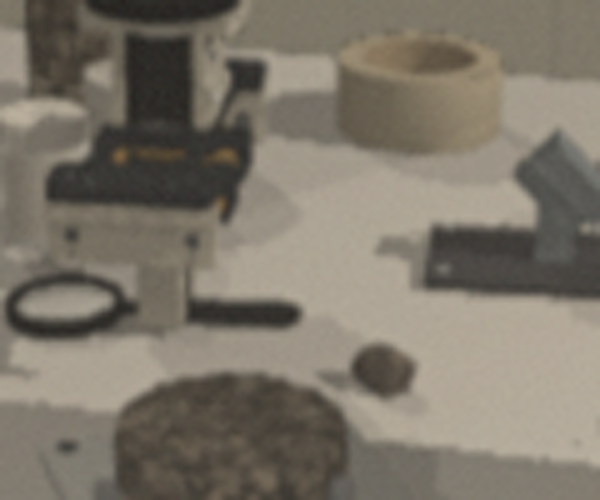

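The loupe now lies nearly flat, lens at (67,305) and handle end at (298,314). I'll let it settle, drop slightly and grip it firmly.

Call:
{"op": "drive_tool", "data": {
  "newtons": 30,
  "rows": [
    {"x": 0, "y": 0, "z": 0, "spin": 0, "fingers": -0.3},
    {"x": 0, "y": 0, "z": 0, "spin": 0, "fingers": -0.3},
    {"x": 0, "y": 0, "z": 0.002, "spin": 0, "fingers": -0.3},
    {"x": 0, "y": 0, "z": 0.002, "spin": 0, "fingers": -0.3},
    {"x": 0, "y": 0, "z": 0.002, "spin": 0, "fingers": -1},
    {"x": 0, "y": 0, "z": 0.002, "spin": 0, "fingers": -1},
    {"x": 0, "y": 0, "z": 0.002, "spin": 0, "fingers": -1},
    {"x": 0, "y": 0, "z": 0.002, "spin": 0, "fingers": -1}
  ]
}}

```text
time_s: 11.55
tcp_pos: [0.6806, -0.0357, 0.0219]
eef_rot: [180.0, 0.0, -172.0]
contact_force: [-0.5, -1.1, 0.6]
gripper_width: 0.0126
gripper_force: 30.0
```

```bash
python3 -c "
from h import *
go([.65,-.04,.022],-172)
s=cap('side','s7.png')['pixels']
print('lens est',onz('side',(223.4,231),.008), 'end', onz('side',(210+298/5,170+314/5),.008))
"
```

```text
t 11.55 tcp [ 0.6806 -0.0357  0.0219] [ 179.9997    0.0037 -171.9878] F [-0.4922 -1.1276  0.5884] w 0.012634410241950424 29.996041317936033
shift [ 0.0309 -0.     -0.0001] spin 0.00021208937986901802
lens est [ 0.7285 -0.0246  0.008 ] end [ 0.6115 -0.0458  0.008 ]
```

Call:
{"op": "drive_tool", "data": {
  "rows": [
    {"x": 0, "y": 0, "z": -0.01, "spin": 0, "fingers": -1},
    {"x": 0, "y": 0, "z": -0.03, "spin": 0, "fingers": -1},
    {"x": 0, "y": 0, "z": -0.06, "spin": 0, "fingers": -1},
    {"x": 0, "y": 0, "z": -0.1, "spin": 0, "fingers": -1},
    {"x": 0, "y": 0, "z": -0.1, "spin": 0, "fingers": -1}
  ]
}}

```text
time_s: 12.22
tcp_pos: [0.6829, -0.0354, 0.1267]
eef_rot: [-180.0, 0.4, -172.0]
contact_force: [0.2, 0.4, -1.7]
gripper_width: 0.0127
gripper_force: 30.0
```

```bash
python3 -c "
from h import *
go([.5425,.125,.111],-172)"
```

```text
t 12.225 tcp [ 0.6829 -0.0354  0.1267] [-179.9842    0.4191 -171.9511] F [ 0.2234  0.3791 -1.6798] w 0.01265782467073694 29.995714814867824
shift [0.1167 0.1785 0.0148] spin 0.0008541027332788551
```

Call:
{"op": "drive_tool", "data": {
  "rows": [
    {"x": 0.02, "y": 0.03, "z": 0, "spin": 0, "fingers": -1},
    {"x": 0.05, "y": 0.075, "z": 0, "spin": 0, "fingers": -1},
    {"x": 0.08, "y": 0.12, "z": 0, "spin": 0, "fingers": -1},
    {"x": 0.105, "y": 0.16, "z": 0.005, "spin": 0, "fingers": -1},
    {"x": 0.117, "y": 0.178, "z": 0.01, "spin": 0, "fingers": -1},
    {"x": 0.117, "y": 0.178, "z": 0.012, "spin": 0, "fingers": -1},
    {"x": 0.117, "y": 0.178, "z": 0.012, "spin": 0, "fingers": -1},
    {"x": 0.117, "y": 0.178, "z": 0.012, "spin": 0, "fingers": -1}
  ]
}}

```text
time_s: 13.22
tcp_pos: [0.5405, 0.1237, 0.1099]
eef_rot: [-180.0, 0.0, -172.0]
contact_force: [-0.5, -0.0, -0.2]
gripper_width: 0.0127
gripper_force: 30.0
```

```bash
python3 -c "
from h import *
go([.5425,.125,.111],-172)
s=cap('side','s8.png')['pixels'];t=cap('top','t8.png')['pixels']
z=lambda im,x,y,w,h:cv2.resize(im[y:y+h,x:x+w,::-1],(400,400),interpolation=cv2.INTER_CUBIC)
cv2.imwrite('pics/c8.png',np.hstack([z(s,200,195,100,100),z(t,198,156,80,80)]))
for n in('side','top'):
  for p in([.593,.132,.094],[.593,.132,.044]): print(n,proj(n,p))
"
```

```text
t 13.225 tcp [0.5405 0.1237 0.1099] [-179.9961    0.0055 -172.049 ] F [-0.5361 -0.0363 -0.1526] w 0.012728340176304177 29.99565831385553
shift [-0.0022  0.001  -0.0011] spin -0.0008557689966239038
side [257.076  231.8163]
side [257.1249 253.2045]
top [234.9826 204.4915]
top [236.85   205.7107]
```

View pics/c8.png

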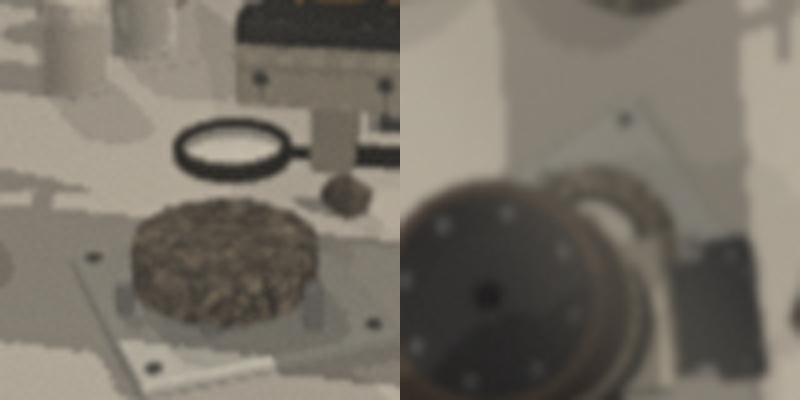

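The lens is at (233,149) and level, directly above the slice face at about (225,237), with only a 2 mm error left. I'll trim that out and hand in.

Call:
{"op": "drive_tool", "data": {
  "rows": [
    {"x": -0.0025, "y": 0.001, "z": -0.001, "spin": 0, "fingers": -1},
    {"x": -0.0025, "y": 0.001, "z": -0.001, "spin": 0, "fingers": -1},
    {"x": -0.0025, "y": 0.001, "z": -0.001, "spin": 0, "fingers": -1},
    {"x": -0.0025, "y": 0.001, "z": -0.001, "spin": 0, "fingers": -1},
    {"x": -0.0025, "y": 0.001, "z": -0.001, "spin": 0, "fingers": -1}
  ]
}}

```text
time_s: 13.95
tcp_pos: [0.5422, 0.1256, 0.1108]
eef_rot: [-180.0, -0.0, -172.0]
contact_force: [-0.1, -0.0, -0.8]
gripper_width: 0.0126
gripper_force: 30.0
```

```bash
python3 -c "
from h import *
go([.5425,.125,.111],-172)
print(r.close_job())"
```

```text
t 13.95 tcp [0.5422 0.1256 0.1108] [-179.9999   -0.0018 -171.9854] F [-0.0774 -0.0262 -0.8397] w 0.012557267913688538 29.995673429220915
shift [-0.0002 -0.0007 -0.0002] spin 0.00025402230286401204
the job is handed in; nothing more can be done
None
```

The job is handed in at 14 s: the slice is pressed level on its seat, and the loupe (laid flat on clear table and regripped to level it) is held level and clear over the slice centre, lens about 5 cm above the face; no verdict came back.

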